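Bring two plates out past the end of the ledge

TASK

Without picking anything up, push the red-banded and the blue-banded plate along their lanes with a fingertip until the whole coloured band of each hangs out past the front end of the ledge, so that its edge can be taken hold of later, but not as far as twice the band's width. Both must stay lying flat on the ledge. Leave the yellow-banded plate and everything else where they are.

Things in the scene. Friction and masses are not known exactly. Their poses are not given: they have to be found in the camera images.
- ledge: Fixed wooden platform, dark wooden top, 260 x 234 x 45 mm high, on the table. Origin: underside centre; x along the lanes from the front end (x -130 mm, facing the robot) to the back end (+130), z up. Four steel ribs, 6 wide, 8 mm above the top, leave 3 lanes 70 mm wide, open at both ends, centred at y -76, 0, +76. Plates start 8 to 38 mm in from the front; 80 mm or more of lane behind them is bare.
- plate_red: Loose aluminium plate, 140 x 64 x 6 mm, about 0.15 kg, lying flat in one lane of the ledge (any of the three), straight within 2 degrees. Its front 30 mm (-x end) is painted red; two dark dots mark the tail (+x). Origin: centre of the underside; x along the length to the tail, z up. Tips off if over 70 mm overhangs.
- plate_blue: Loose aluminium plate, 140 x 64 x 6 mm, about 0.15 kg, lying flat in one lane of the ledge (any of the three), straight within 2 degrees. Its front 30 mm (-x end) is painted blue; two dark dots mark the tail (+x). Origin: centre of the underside; x along the length to the tail, z up. Tips off if over 70 mm overhangs.
- plate_yellow: Loose aluminium plate, 140 x 64 x 6 mm, about 0.15 kg, lying flat in one lane of the ledge (any of the three), straight within 2 degrees. Its front 30 mm (-x end) is painted yellow; two dark dots mark the tail (+x). Origin: centre of the underside; x along the length to the tail, z up. Tips off if over 70 mm overhangs.
- furniture_block: Bystander: loose bluish grey metal block with H-shaped ends, 50 x 82 x 26 mm, standing on the table beside or behind the ledge; not to be moved. Origin: centre of the underside.
- iron_quoin: Bystander: loose dark toothed iron quoin, 44 x 22 x 18 mm, standing on the table beside or behind the ledge; not to be moved. Origin: centre of the underside.
- wood_block: Bystander: loose small brown wooden block, 60 x 24 x 18 mm, standing on the table beside or behind the ledge; not to be moved. Origin: centre of the underside.

How it is judged (in metres and radians):
At the end, for the whole second after the job is handed in: The red-banded and the blue-banded plate each overhang the front end of the ledge by 28 to 63 mm (band 30 mm), lie flat on its top (within 0.06 rad) and are at rest; the yellow-banded plate is within 10 mm of where it started (x of plate_red in the frame of ledge between -0.123 and -0.088 m and z of plate_red in the frame of ledge between 0.041 and 0.05 m and angle between each of plate_red, plate_blue's own z axis and vertical below 0.06 rad and linear speed of each of plate_red, plate_blue below 0.01 m/s and x of plate_blue in the frame of ledge between -0.123 and -0.088 m and z of plate_blue in the frame of ledge between 0.041 and 0.05 m and distance of plate_yellow from where it was at the start of the episode below 0.01 m); the robot touches nothing.
It fails at once if a plate is lifted or tipped (more than 8 mm above the ledge top, or 0.15 rad) (z of any of plate_red, plate_blue, plate_yellow in the frame of ledge above 0.053 m or angle between any of plate_red, plate_blue, plate_yellow's own z axis and vertical above 0.15 rad).
It fails at once if the yellow-banded plate is moved by more than 10 mm (distance of plate_yellow from where it was at the start of the episode above 0.01 m).
It fails at once if a bystander is moved by more than 15 mm (distance of any of furniture_block, iron_quoin, wood_block from where it was at the start of the episode above 0.015 m).
It also fails if it takes over 48 s, if anything falls off the work surface, if the arm or the gripper's body presses on something with over 40 N, if the wrist force passes 120 N, or if a joint passes its speed limit or range.

ROBOT

A 6-joint arm with a two-finger parallel gripper is mounted at the origin on a cart in front of the work surface, level with it; the furniture and walls round the work are solid. World frame = base frame: x ahead of the robot, y to its left, z up, the work surface at z = 0. Lengths are in m, angles in degrees, forces in N, time in s.
With the tool pointing down it reaches from about 0.35 to 0.85 m from the base axis. Payload 8.1 kg.
Tool frame: the origin (TCP) lies at the very end of the fingers, on their centre line; the grasp point (between the pads) lies grasp_offset behind it (grasp_offset is the distance from the TCP to the grasp point, in m); z points along the fingers, y is the direction in which the jaws open and shut (so a half turn about z gives the same grasp; the last joint's range is limited). The gripper opens to 85 mm and grips with 20 to 120 N. Pads are 22 mm wide; open, the fingers measure 114 mm over their backs; the gripper's body (76 mm by 85 mm) begins 54 mm behind the grasp point. The pads swing forward as they close: fully open they stand 13 mm farther back than shut.
Start: joints at [70.737, 7.471, 85.268, -0, 87.261, -4.893], TCP at [0.149, 0.581, 0.231] pointing down, gripper open.
Joint ranges: [-169.43, 169.43], [-51.17, 129.36], [1.28, 143.12], [-76.62, 256.62], [0, 156.53], [-152.29, 152.29]. Speed limits (degrees/s): [136.94, 136.94, 159.86, 180, 180, 180].

INTERFACE

Orientations are given as [roll, pitch, yaw] about the fixed x, y, z axes, in that order (R = Rz(yaw) Ry(pitch) Rx(roll)).
In Python, from station import state, grab_frame, sign_off, grasp_offset gives the robot as it stands.
- The arm moves only by the shell command python3 -m pendant 'ROWS' [OPENING] [FORCE]. ROWS is JSON, a list of rows, each a list of 2 entries, a list of its own where there are three numbers: the shift along the tool's x, y, z in units of 40 cm (1.0 is 40 cm), then the turn, a rotation vector about the tool's x, y, z in units of 2 pi rad (1.0 is 2 pi rad). In form: [[[tx, ty, tz], [rx, ry, rz]], ...]. A call has 1 to 8 rows; each row is the pose to reach, as a shift and turn from the pose measured when the call began, along the tool's axes at that moment, turning the shorter way round; what a row does not reach only later rows make up. A row lasts 1/10 s, in which the tool goes at most 50 mm and 8.59 degrees, less where a joint would pass 70% of its speed; a pose out of reach is approached as far as the arm can. A call with a number of a shift or a turn outside -1 to 1 is refused whole. A call with a gripper value outside its range is refused whole. OPENING is the closure, from -1 (fully open) to 1 (shut), set as the call begins (- or left out, the last holds). The fingers move at their own pace and stop on an object; FORCE is the grip in N (left out, the last holds). Time passes only in rows, so rows that repeat a pose let the fingers close. It gives the time, the measured TCP pose, the force and the opening at its end, in the units of the state.
- state(): the state, without advancing time (a new reading comes with each control period).
- grab_frame(name): name is "scene" or "top" or "wrist"; returns a dict with "img" (420x560x3 uint8, red, green, blue), "intrinsics" (3x3 intrinsics, pixels), "k1" (the pictures are not rectified: a ray, as slopes to the right and down, at radius r is drawn at 1 + k1 r^2 times it, then the intrinsics apply), "xyz" and "orientation" of the camera in the world. Camera axes: x right, y down, z forward; pixel columns grow to the right and rows downward; lengths in m; the calibration is good to about 2 mm. A picture is of the moment at which its call begins. There is no depth.
- sign_off(): hands the job in, once; it reports no verdict.
The state is a dict: "time_s": time; "q": joint angles; "qvel": joint speeds; "joint_efforts": joint torques, N m; "tcp_pos": TCP position; "ee_rot": TCP orientation; "contact_force": force on the tool from outside, world axes, zero at the start; "moment": the same for the moment, N m; "gripper_width": finger opening in m.
Only numpy, scipy, OpenCV 4.12 (cv2) and the standard library are available. Lean on these libraries where they do the work, as an engineer would, in place of code of your own. Each camera call takes 0.05 s, during which the arm holds its last target.

## Working session

There is one attempt and no reset: what is moved stays moved. The work goes in short steps, Python scripts to look and compute and a shell command to move; the robot and the scene stay as the last step left them, time stands still between calls to the robot, and variables do not carry over. Pictures are saved under pics/ and viewed, and the job is handed in when it is done.

```bash
ls; mkdir -p pics
python3 - <<'E'
from station import state, grab_frame, grasp_offset
import cv2
print(state(), grasp_offset)
for n in ("scene","top"):
    f=grab_frame(n); cv2.imwrite(f"pics/{n}0.png",f["img"][:,:,::-1]); print(n,f["intrinsics"],f["k1"],f["xyz"],f["orientation"])
E
```

```text
pics
{'time_s': 0.0, 'q': array([ 7.07365904e+01,  7.51325128e+00,  8.53309610e+01,  3.13991552e-03,
        8.72609685e+01, -4.89231711e+00]), 'qvel': array([ 0.06094205,  0.07323679,  0.0346337 , -0.06256321, -0.02463517,
       -0.07308141]), 'joint_efforts': array([-1.84949422e-03, -5.69385910e+01, -5.00548232e+01, -4.96302473e-04,
        1.50071742e-02,  1.51762421e-06]), 'tcp_pos': array([0.14868871, 0.58071275, 0.23024767]), 'ee_rot': array([-1.79895470e+02, -1.20947797e-02,  1.65628744e+02]), 'contact_force': array([-0.47082115, -0.76573568, -0.18060194]), 'moment': array([-0.03466822,  0.01366308,  0.051147  ]), 'gripper_width': 0.08560641660858603} 0.0187
scene [[480.89202408   0.         279.75711654]
 [  0.         480.89202408 209.44506644]
 [  0.           0.           1.        ]] 0.05988070569124289 [ 0.10016107 -0.36610827  0.69414477] [-135.87994205    0.77868135  -56.58928865]
top [[386.96292945   0.         277.03568957]
 [  0.         386.96292945 215.07828985]
 [  0.           0.           1.        ]] -0.0030187895585698133 [ 0.44665201 -0.01654927  0.90678595] [-169.96607723    1.02270985  -89.77063007]
```

View pics/scene0.png

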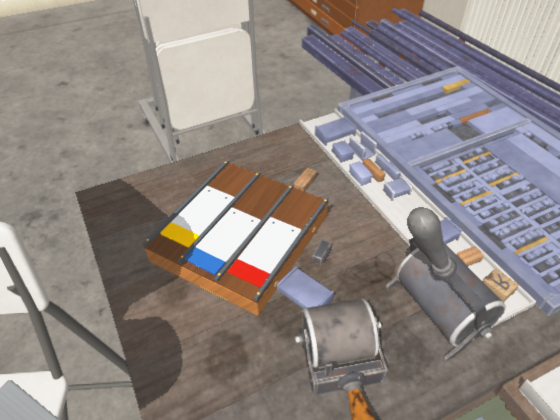

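View pics/top0.png

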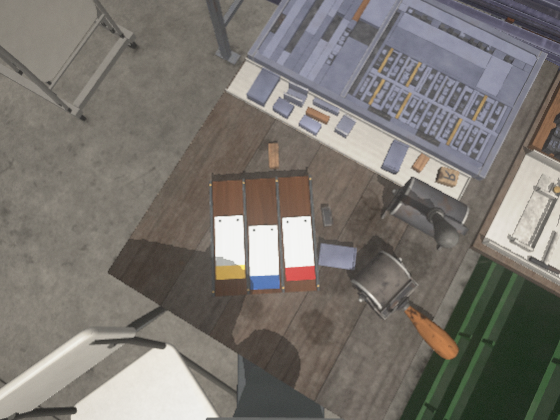

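The scene and top views agree. Yellow is in the left lane (top ~(230,270)), blue in the middle (265,283) and red on the right (299,273), all with their bands towards the robot. The wood block is behind the ledge at (274,155), and the quoin and grey block are to the right of it at (327,215) and (337,257). I'll measure next.

```bash
cat > h.py <<'E'
import numpy as np, cv2
from scipy.spatial.transform import Rotation as R
def rot(f): return R.from_euler('xyz',f["orientation"],degrees=True).as_matrix()
def ray(f,uv):
    K=f["intrinsics"];k1=f["k1"]
    d=np.array([(uv[0]-K[0,2])/K[0,0],(uv[1]-K[1,2])/K[1,1]]);s=d.copy()
    for _ in range(20): s=d/(1+k1*(s@s))
    return rot(f)@np.array([s[0],s[1],1.])
def onz(f,uv,z):
    r=ray(f,uv);c=np.array(f["xyz"]);return c+r*(z-c[2])/r[2]
def tri(f1,u1,f2,u2):
    A=[];b=[];rs=[]
    M=np.zeros((3,3));v=np.zeros(3)
    for f,u in((f1,u1),(f2,u2)):
        r=ray(f,u);r/=np.linalg.norm(r);P=np.eye(3)-np.outer(r,r);M+=P;v+=P@np.array(f["xyz"]);rs.append((r,np.array(f["xyz"])))
    p=np.linalg.solve(M,v)
    return p,[np.linalg.norm(np.cross(r,p-c)) for r,c in rs]
def masks(img):
    h=cv2.cvtColor(img,cv2.COLOR_RGB2HSV);H,S,V=cv2.split(h)
    return dict(red=((H<8)|(H>172))&(S>190)&(V>120),yellow=(H>18)&(H<28)&(S>190)&(V>90),blue=(H>100)&(H<115)&(S>190)&(V>80),white=(S<40)&(V>140))
E
python3 - <<'E'
from station import grab_frame
from h import *
fs={n:grab_frame(n) for n in("scene","top")}
import pickle;pickle.dump(fs,open("f0.pkl","wb"))
cr={"scene":(135,150,200,170),"top":(195,130,175,175)}
for n,f in fs.items():
    x,y,w,h=cr[n];k=min(800//w,600//h)
    cv2.imwrite(f"pics/{n}_crop.png",cv2.resize(f["img"][y:y+h,x:x+w,::-1],None,fx=k,fy=k,interpolation=cv2.INTER_CUBIC))
    print(n,k)
    for c,m in masks(f["img"]).items():
        N,L,S,C=cv2.connectedComponentsWithStats(m.astype(np.uint8))
        for i in range(1,N):
            if S[i,4]>100 and x<C[i][0]<x+w and y<C[i][1]<y+h:
                p=onz(f,C[i],.051); 
                print(c,S[i],C[i].round(1),p.round(4))
E
```

```text
scene 3
red [228 260  41  27 579] [247.9 272.9] [ 0.4657 -0.0514  0.051 ]
yellow [161 223  38  24 488] [178.3 234.4] [0.4672 0.1024 0.051 ]
white [ 172  186   63   49 1522] [203.  209.6] [0.5383 0.105  0.051 ]
white [ 196  207   65   55 1781] [228.3 233.8] [0.5163 0.0284 0.051 ]
white [ 238  217   64   56 1880] [269.7 244.5] [ 0.5357 -0.0474  0.051 ]
top 3
white [ 225   57  247  144 8045] [342.8 130.8] [ 0.7975 -0.1532  0.051 ]
white [ 214  215   31   51 1456] [229.1 240. ] [0.5417 0.1058 0.051 ]
white [ 282  216   33   52 1482] [297.5 241.3] [ 0.5391 -0.0463  0.051 ]
white [ 248  225   31   51 1501] [263.1 250. ] [0.5196 0.0298 0.051 ]
white [319 244  37  25 714] [336.3 256.3] [ 0.5062 -0.1314  0.051 ]
```

```bash
python3 -c "
from station import grab_frame
import cv2
f=grab_frame('wrist'); cv2.imwrite('pics/wrist0.png',f['img'][:,:,::-1]); print(f['xyz'],f['orientation'])"
```

```text
[0.07919082 0.59784675 0.37403275] [1.63598529e+02 5.08717248e-02 7.56408683e+01]
```

View pics/scene_crop.png

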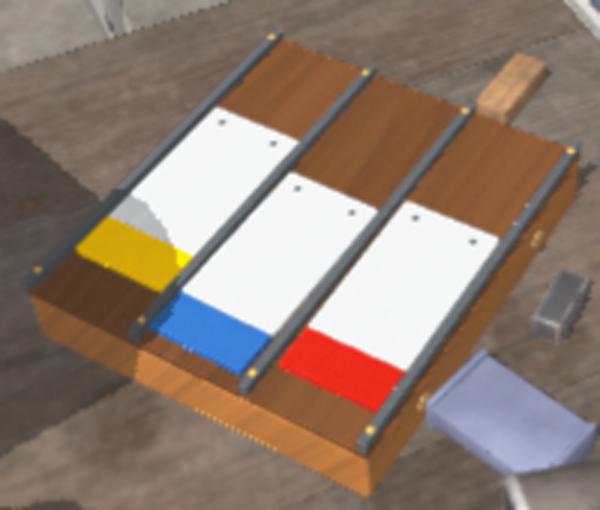

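View pics/top_crop.png

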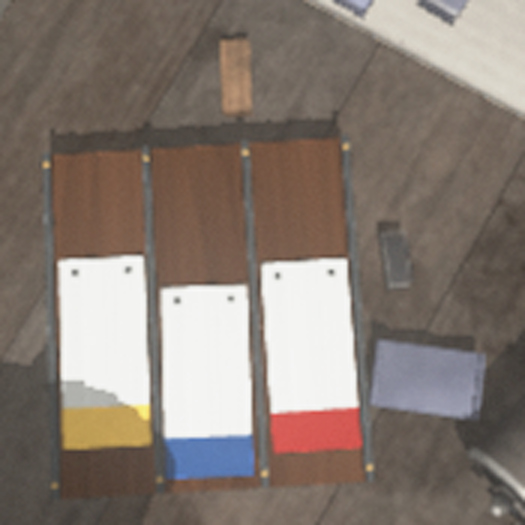

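The crops show the ledge front edge near crop row 490 in the top view. The brass dots at the rib ends, the dark tail dots and the plate tails are all clear, so I'll triangulate those by hand-picked pixels.

Run:
```python
from h import *
import pickle
fs=pickle.load(open("f0.pkl","rb"));T,S=fs["top"],fs["scene"]
t=lambda u,v:((u+.5)/3-.5+195,(v+.5)/3-.5+130)
s=lambda u,v:((u+.5)/3-.5+135,(v+.5)/3-.5+150)
pts={"ribL_b":((46,164),(275,37)),"rib2_b":((146,158),(368,72)),"rib3_b":((245,153),(465,110)),"ribR_b":((346,147),(571,151)),
"ribL_f":((54,486),(38,269)),"rib2_f":((159,480),(141,320)),"rib3_f":((265,475),(252,372)),"ribR_f":((370,468),(370,430)),
"Y_d1":((75,272),(222,122)),"Y_d2":((128,269),(273,143)),"B_d1":((177,300),(297,188)),"B_d2":((231,298),(351,212)),"R_d1":((277,275),(415,217)),"R_d2":((331,272),(473,241)),
"Rtail_l":((261,264),(407,203)),"Rtail_r":((346,259),(498,238)),"Btail_l":((161,289),(293,173)),"Btail_r":((246,285),(378,209)),
"ledgefrontL":((60,498),(33,292)),"ledgefrontR":((367,486),(372,463)),"ledgebackR":((343,140),(578,160)),
"Bfront_l":((165,479),(152,326)),"Bfront_r":((254,475),(240,373)),"Rfront_l":((272,453),(281,368)),"Rfront_r":((361,449),(376,410))}
P={}
for k,(a,b) in pts.items():
    p,e=tri(T,t(*a),S,s(*b));P[k]=p
    print(k,p.round(4),(np.array(e)*1e3).round(1))
f=np.mean([P[k] for k in("ribL_f","rib2_f","rib3_f","ribR_f")],0);b=np.mean([P[k] for k in("ribL_b","rib2_b","rib3_b","ribR_b")],0)
d=b-f;print(f,b,np.linalg.norm(d),np.degrees(np.arctan2(d[1],d[0])))
```

```text
ribL_b [0.6695 0.1524 0.0515] [0.5 0.5]
rib2_b [0.6734 0.0764 0.053 ] [0.1 0.1]
rib3_b [0.6769 0.0014 0.0535] [0.3 0.3]
ribR_b [ 0.6816 -0.075   0.0531] [0.4 0.4]
ribL_f [0.4284 0.1386 0.053 ] [0.3 0.3]
rib2_f [0.4328 0.0629 0.0522] [0.6 0.6]
rib3_f [ 0.4368 -0.014   0.0545] [0.4 0.4]
ribR_f [ 0.4419 -0.0896  0.0531] [0.7 0.7]
Y_d1 [0.5854 0.1288 0.0508] [0.8 0.8]
Y_d2 [0.5877 0.089  0.0509] [0.8 0.8]
B_d1 [0.5643 0.052  0.0509] [0.8 0.8]
B_d2 [0.5658 0.0118 0.0512] [0.9 0.9]
R_d1 [ 0.5835 -0.0227  0.0506] [0.5 0.5]
R_d2 [ 0.5858 -0.0629  0.0511] [0.5 0.5]
Rtail_l [ 0.5923 -0.0107  0.0483] [0.5 0.5]
Rtail_r [ 0.5956 -0.0742  0.0513] [0.5 0.5]
Btail_l [0.5735 0.0635 0.0497] [0.2 0.2]
Btail_r [5.762e-01 1.000e-04 5.100e-02] [0.1 0.1]
ledgefrontL [0.4193 0.136  0.043 ] [0.7 0.7]
ledgefrontR [ 0.4318 -0.0919  0.0354] [3.6 3.6]
ledgebackR [ 0.6925 -0.0745  0.0353] [0.1 0.1]
Bfront_l [0.4342 0.0582 0.0481] [0.5 0.5]
Bfront_r [ 0.4364 -0.0057  0.0482] [0.9 0.9]
Rfront_l [ 0.453  -0.0195  0.0437] [0.2 0.2]
Rfront_r [ 0.4556 -0.0836  0.0502] [0.6 0.6]
[0.43499781 0.0244738  0.0531774 ] [0.67536456 0.0387822  0.05275851] 0.24079261312577374 3.4066479698523184
```

View pics/wrist0.png

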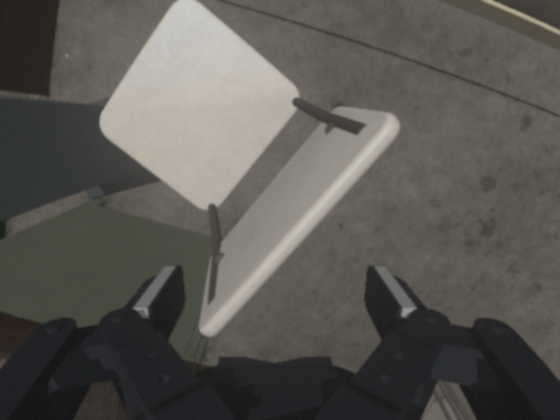

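Ledge centre is at about (0.555, 0.032) with yaw 3.4°. Heights check out: plate top ~0.051, rib top ~0.053. The blue tail is at ledge x ≈ +0.020 and the red tail at +0.034. For mid-range, both tails should end at ≈ -0.0355, so blue goes about 55 mm and red about 70 mm. I'll shut the fingers, then hover behind blue.

```bash
cat >> h.py <<'E'
O=np.array([.5552,.0316]);a=np.radians(3.4);e=np.array([np.cos(a),np.sin(a)]);n=np.array([-e[1],e[0]])
def W(x,y,z): return np.r_[O+x*e+y*n,z]
def Lx(p): d=np.array(p)[:2]-O; return np.array([d@e,d@n])
def plan(x,y,z,yaw=183.4):
    from station import state
    s=state();Rt=R.from_euler('xyz',s["ee_rot"],degrees=True)
    g=W(x,y,z);sh=Rt.inv().apply(g-s["tcp_pos"])/.4
    rv=(Rt.inv()*R.from_euler('xyz',[180,0,yaw],degrees=True)).as_rotvec()/2/np.pi
    print("tcp",s["tcp_pos"].round(4),"ledge",Lx(s["tcp_pos"]).round(4),"rot",s["ee_rot"].round(2),"F",s["contact_force"].round(1),"t",s["time_s"])
    print("shift",sh.round(4),"turn",rv.round(4),"dist",np.linalg.norm(g-s["tcp_pos"]).round(3))
E
python3 -c "
from h import *
plan(.06,0,.2)"
```

```text
tcp [0.1488 0.581  0.2308] ledge [-0.3731  0.5725] rot [-179.95   -0.    165.63] F [0.8 0.6 0.6] t 0.25
shift [-1.468  -1.0325  0.0778] turn [-0.0001 -0.     -0.0494] dist 0.719
```

```bash
python3 -m pendant '[[[-0.1,-0.07,0],[0,0,-0.0165]],[[-0.2,-0.14,0],[0,0,-0.033]],[[-0.3,-0.21,0],[0,0,-0.0494]],[[-0.4,-0.28,0],[0,0,-0.0494]],[[-0.5,-0.35,0],[0,0,-0.0494]],[[-0.6,-0.42,0],[0,0,-0.0494]],[[-0.7,-0.49,0],[0,0,-0.0494]],[[-0.734,-0.516,0],[0,0,-0.0494]]]' 1 20; python3 -c "
from h import *
plan(.06,0,.2)"
```

```text
time_s: 1.05
tcp_pos: [0.3843, 0.305, 0.231]
ee_rot: [-179.9, 0.0, -176.8]
contact_force: [-0.0, 1.0, 0.6]
gripper_width: -0.0
tcp [0.3843 0.305  0.231 ] ledge [-0.1544  0.283 ] rot [-1.7990e+02  4.0000e-02 -1.7677e+02] F [-0.   1.   0.6] t 1.05
shift [-0.5381 -0.7058  0.0792] turn [-0.0003  0.0001 -0.0005] dist 0.356
```

```bash
python3 -m pendant '[[[-0.075,-0.098,0.01],[0,0,0]],[[-0.15,-0.196,0.02],[0,0,0]],[[-0.225,-0.294,0.03],[0,0,0]],[[-0.3,-0.392,0.04],[0,0,0]],[[-0.375,-0.49,0.05],[0,0,0]],[[-0.45,-0.59,0.06],[0,0,0]],[[-0.52,-0.68,0.07],[0,0,0]],[[-0.538,-0.706,0.079],[0,0,0]]]'
python3 - <<'E'
from h import *
from station import grab_frame
plan(.06,0,.08)
for m in("wrist","top"):
    f=grab_frame(m);cv2.imwrite(f"pics/{m}1.png",f["img"][:,:,::-1])
E
```

```text
time_s: 1.85
tcp_pos: [0.617, 0.0308, 0.1993]
ee_rot: [-179.8, 0.0, -177.0]
contact_force: [-0.3, -0.2, -0.4]
gripper_width: -0.0
tcp [0.617  0.0308 0.1993] ledge [ 0.0617 -0.0045] rot [-1.7983e+02  5.0000e-02 -1.7699e+02] F [-0.3 -0.2 -0.4] t 1.85
shift [0.0045 0.012  0.2982] turn [-0.0005  0.0001 -0.0011] dist 0.119
```

View pics/wrist1.png

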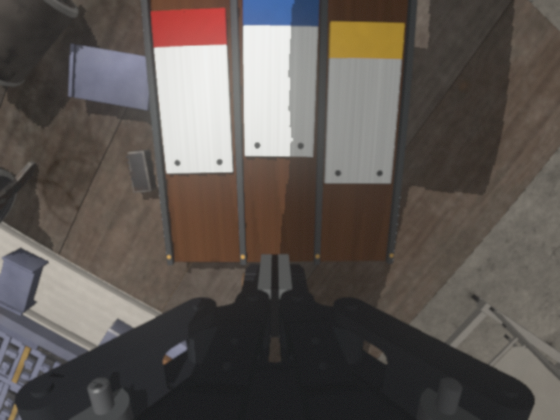

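The wrist view shows the shut fingers at about (275,265), behind the middle lane, with the blue tail at row 158 and its dots at (257,145) and (300,146). I'll cross-check the tails and then descend.

```bash
python3 - <<'E'
from h import *
from station import grab_frame
f=grab_frame("wrist")
for k,u,z in(("Bdots",(257,145.5),.051),("Bdots",(300,146),.051),("Btail",(279,157.5),.051),("Rtail",(199,174),.051),("Ytail",(359,184),.051),("rib2dot",(318,256),.053),("rib3dot",(243,256.5),.053),("ribRdot",(169,257),.053)):
    print(k,Lx(onz(f,u,z)).round(4))
E
python3 -m pendant '[[[0.0045,0.012,0.05],[0,0,-0.001]],[[0.0045,0.012,0.1],[0,0,-0.001]],[[0.0045,0.012,0.15],[0,0,-0.001]],[[0.0045,0.012,0.2],[0,0,-0.001]],[[0.0045,0.012,0.25],[0,0,-0.001]],[[0.0045,0.012,0.298],[0,0,-0.001]],[[0.0045,0.012,0.298],[0,0,-0.001]]]'; python3 -c "
from h import *
plan(.06,0,.047)"
```

```text
Bdots [ 0.0073 -0.0191]
Bdots [0.008  0.0207]
Btail [0.0185 0.0012]
Rtail [ 0.0334 -0.0748]
Ytail [0.0438 0.0779]
rib2dot [0.1176 0.0407]
rib3dot [ 0.1177 -0.0356]
ribRdot [ 0.1182 -0.1118]
time_s: 2.7
tcp_pos: [0.6094, 0.041, 0.0771]
ee_rot: [-180.0, -0.4, -176.4]
contact_force: [-1.0, 0.5, 0.3]
gripper_width: -0.0001
tcp [0.6094 0.041  0.0771] ledge [0.0547 0.0062] rot [-179.97   -0.37 -176.39] F [-1.   0.5  0.3] t 2.7
shift [-0.0137 -0.0155  0.0753] turn [-0.0001 -0.001   0.0006] dist 0.031
```

```bash
python3 -m pendant '[[[-0.014,-0.0155,0],[0,-0.001,0.0006]],[[-0.014,-0.0155,0.02],[0,-0.001,0.0006]],[[-0.014,-0.0155,0.04],[0,-0.001,0.0006]],[[-0.014,-0.0155,0.055],[0,-0.001,0.0006]],[[-0.014,-0.0155,0.06],[0,-0.001,0.0006]],[[-0.014,-0.0155,0.06],[0,-0.001,0.0006]]]'; python3 -c "
from h import *
plan(.06,0,.047)"
```

```text
time_s: 3.3
tcp_pos: [0.6148, 0.0352, 0.0525]
ee_rot: [-180.0, -0.1, -176.6]
contact_force: [-0.8, -0.0, 0.3]
gripper_width: 0.0001
tcp [0.6148 0.0352 0.0525] ledge [0.0597 0.    ] rot [-1.7998e+02 -8.0000e-02 -1.7661e+02] F [-0.8 -0.   0.3] t 3.3
shift [-0.0008 -0.      0.0137] turn [-0.0001 -0.0002 -0.    ] dist 0.006
```

```bash
python3 -m pendant '[[[0,0,0.005],[0,0,0]],[[0,0,0.01],[0,0,0]],[[0,0,0.0137],[0,0,0]],[[0,0,0.0137],[0,0,0]]]'; python3 -c "
from h import *
plan(-.0245,0,.047)"
```

```text
time_s: 3.7
tcp_pos: [0.6147, 0.0352, 0.0468]
ee_rot: [-180.0, -0.1, -176.6]
contact_force: [0.1, -0.0, -0.2]
gripper_width: -0.0005
tcp [0.6147 0.0352 0.0468] ledge [0.0596 0.    ] rot [-1.7998e+02 -9.0000e-02 -1.7661e+02] F [ 0.1 -0.  -0.2] t 3.7
shift [ 2.102e-01 -2.000e-04 -2.000e-04] turn [-0.     -0.0003 -0.    ] dist 0.084
```

```bash
python3 -m pendant '[[[0.02,0,0],[0,0,0]],[[0.04,0,0],[0,0,0]],[[0.055,0,0],[0,0,0]],[[0.07,0,0],[0,0,0]],[[0.085,0,0],[0,0,0]],[[0.1,0,0],[0,0,0]],[[0.115,0,0],[0,0,0]],[[0.125,0,0],[0,0,0]]]'
python3 - <<'E'
from h import *
from station import grab_frame
plan(-.0245,0,.047)
fs={m:grab_frame(m) for m in("wrist","scene")}
cv2.imwrite("pics/wrist2.png",fs["wrist"]["img"][:,:,::-1])
cv2.imwrite("pics/scene2.png",cv2.resize(fs["scene"]["img"][150:320,135:335,::-1],None,fx=3,fy=3,interpolation=2))
E
```

```text
time_s: 4.5
tcp_pos: [0.5643, 0.0322, 0.047]
ee_rot: [-180.0, -0.1, -176.6]
contact_force: [1.5, -0.5, -0.7]
gripper_width: -0.0001
tcp [0.5643 0.0322 0.047 ] ledge [0.0092 0.    ] rot [-1.7998e+02 -8.0000e-02 -1.7662e+02] F [ 1.5 -0.5 -0.7] t 4.5
shift [ 0.0841 -0.0001  0.0001] turn [-0.0001 -0.0002 -0.    ] dist 0.034
```

View pics/wrist2.png

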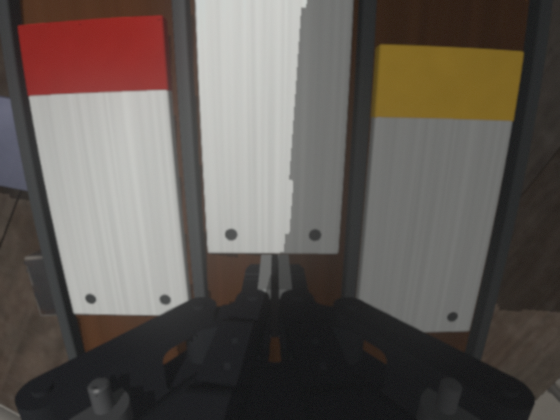

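View pics/scene2.png

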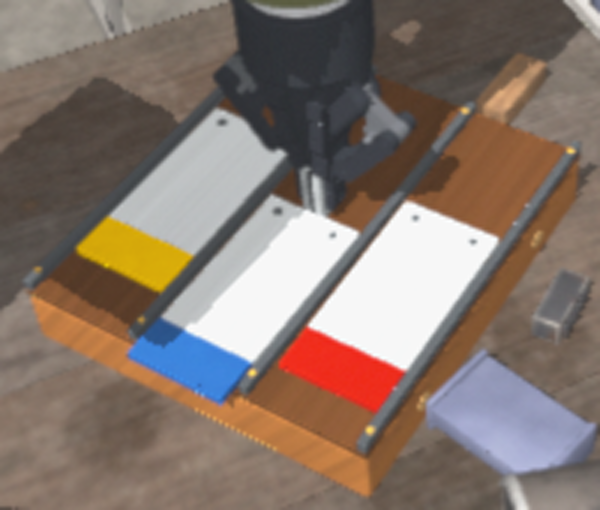

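Blue is sliding straight: its band now projects past the front edge (scene crop ~(190,365)), and its tail is at wrist row 253, touching the fingertip. Now the tail offset from the TCP.

Run:
```python
from h import *
from station import grab_frame
f=grab_frame("wrist");t=grab_frame("scene")
s=lambda u,v:((u+.5)/3-.5+135,(v+.5)/3-.5+150)
print(Lx(onz(f,(240,254),.051)),Lx(onz(f,(231,235),.051)),Lx(onz(f,(315,235),.051)))
for u in((277,211),(332,235),(358,232)): print("scene",Lx(onz(t,s(*u),.051)))
```

```text
[-0.0016679  -0.01775963] [-0.01154969 -0.02176574] [-0.01155016  0.01855991]
scene [-0.01243865  0.02018201]
scene [-0.01255625 -0.01972018]
scene [-0.00287957 -0.03202994]
```

Tail = TCP − 11 mm, as expected. I'll finish the blue push, back off and rise.

```bash
python3 -m pendant '[[[0.012,0,0],[0,0,0]],[[0.024,0,0],[0,0,0]],[[0.036,0,0],[0,0,0]],[[0.048,0,0],[0,0,0]],[[0.06,0,0],[0,0,0]],[[0.072,0,0],[0,0,0]],[[0.084,0,0],[0,0,0]],[[0.084,0,0],[0,0,0]]]'; python3 -c "
from h import *
plan(-.0245,0,.047)"
python3 -m pendant '[[[-0.02,0,0],[0,0,0]],[[-0.05,0,0],[0,0,0]],[[-0.05,0,-0.06],[0,0,0]],[[-0.05,0,-0.12],[0,0,0]],[[-0.05,0,-0.12],[0,0,0]]]';  python3 -c "
from h import *
plan(.075,-.076,.1)"
```

```text
time_s: 5.5
tcp_pos: [0.5302, 0.0302, 0.0468]
ee_rot: [-180.0, -0.1, -176.6]
contact_force: [-0.0, -0.3, -0.5]
gripper_width: 0.0003
tcp [0.5302 0.0302 0.0468] ledge [-0.025   0.0001] rot [-1.7998e+02 -1.5000e-01 -1.7661e+02] F [-0.  -0.3 -0.5] t 5.5
shift [-0.0012 -0.0002 -0.0005] turn [-0.     -0.0004 -0.    ] dist 0.001
time_s: 6.0
tcp_pos: [0.5534, 0.0313, 0.0984]
ee_rot: [-180.0, 0.2, -176.6]
contact_force: [0.6, -0.6, 0.3]
gripper_width: -0.0
tcp [0.5534 0.0313 0.0984] ledge [-0.0018 -0.0002] rot [-179.95    0.18 -176.61] F [ 0.6 -0.6  0.3] t 6.0
shift [-0.1921 -0.1895 -0.0032] turn [-0.0001  0.0005 -0.    ] dist 0.108
```

```bash
python3 -m pendant '[[[-0.048,-0.047,0],[0,0,0]],[[-0.096,-0.095,0],[0,0,0]],[[-0.144,-0.142,0],[0,0,0]],[[-0.192,-0.1895,0],[0,0,0]],[[-0.192,-0.1895,0.03],[0,0,0]],[[-0.192,-0.1895,0.06],[0,0,0]],[[-0.192,-0.1895,0.09],[0,0,0]],[[-0.192,-0.1895,0.09],[0,0,0]]]'; python3 -c "
from h import *
plan(.075,-.076,.047)"
```

```text
time_s: 6.8
tcp_pos: [0.6317, -0.0387, 0.0589]
ee_rot: [180.0, -0.2, -176.6]
contact_force: [-0.3, -1.2, -0.0]
gripper_width: -0.0005
tcp [ 0.6317 -0.0387  0.0589] ledge [ 0.0722 -0.0747] rot [ 1.7997e+02 -1.6000e-01 -1.7657e+02] F [-0.3 -1.2 -0. ] t 6.8
shift [-0.007  -0.0032  0.0297] turn [ 0.0001 -0.0004  0.0001] dist 0.012
```

```bash
python3 -m pendant '[[[-0.007,-0.0032,0.005],[0,0,0]],[[-0.007,-0.0032,0.015],[0,0,0]],[[-0.007,-0.0032,0.025],[0,0,0]],[[-0.007,-0.0032,0.0297],[0,0,0]],[[-0.007,-0.0032,0.0297],[0,0,0]]]'; python3 -c "
from h import *
plan(-.0245,-.076,.047)"
```

```text
time_s: 7.3
tcp_pos: [0.6344, -0.0398, 0.0468]
ee_rot: [180.0, -0.2, -176.6]
contact_force: [0.3, -0.6, 0.1]
gripper_width: -0.0001
tcp [ 0.6344 -0.0398  0.0468] ledge [ 0.0748 -0.0759] rot [ 1.7997e+02 -1.7000e-01 -1.7657e+02] F [ 0.3 -0.6  0.1] t 7.3
shift [ 2.483e-01 -1.000e-04  2.000e-04] turn [ 0.0001 -0.0005  0.0001] dist 0.099
```

```bash
python3 -m pendant '[[[0.02,0,0],[0,0,0]],[[0.04,0,0],[0,0,0]],[[0.055,0,0],[0,0,0]],[[0.07,0,0],[0,0,0]],[[0.085,0,0],[0,0,0]],[[0.1,0,0],[0,0,0]],[[0.115,0,0],[0,0,0]],[[0.125,0,0],[0,0,0]]]'
python3 - <<'E'
from h import *
from station import grab_frame
plan(-.0245,-.076,.047)
fs={m:grab_frame(m) for m in("wrist","scene")}
cv2.imwrite("pics/wrist3.png",fs["wrist"]["img"][:,:,::-1])
cv2.imwrite("pics/scene3.png",cv2.resize(fs["scene"]["img"][150:320,135:335,::-1],None,fx=3,fy=3,interpolation=2))
E
```

```text
time_s: 8.1
tcp_pos: [0.5841, -0.0428, 0.0471]
ee_rot: [180.0, -0.2, -176.6]
contact_force: [1.1, -0.2, -0.2]
gripper_width: -0.0001
tcp [ 0.5841 -0.0428  0.0471] ledge [ 0.0244 -0.076 ] rot [ 1.7997e+02 -1.5000e-01 -1.7657e+02] F [ 1.1 -0.2 -0.2] t 8.1
shift [0.1224 0.     0.0006] turn [ 0.0001 -0.0004  0.0001] dist 0.049
```

View pics/wrist3.png

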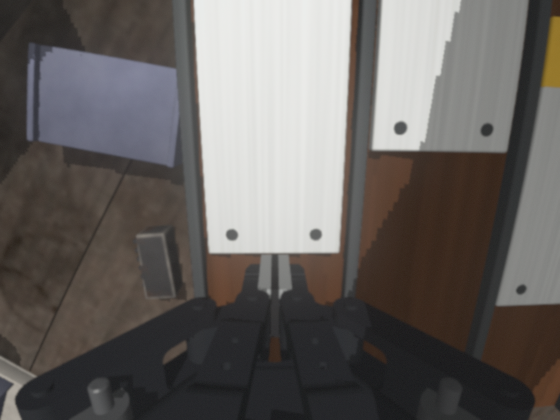

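View pics/scene3.png

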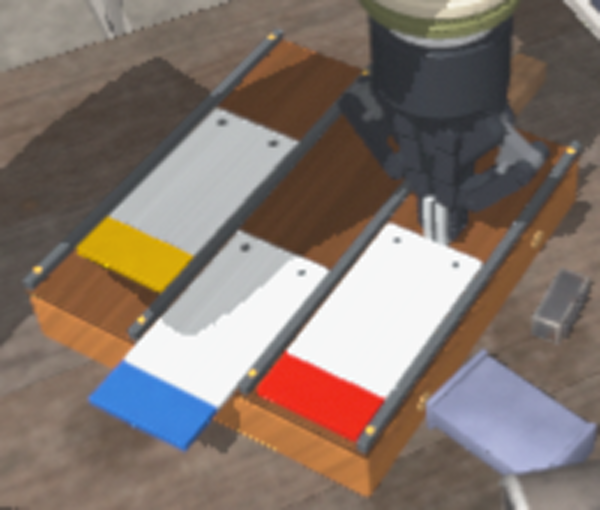

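Red's tail touches the fingertip at wrist row 253, the same as for blue. The whole blue band overhangs the front (scene crop ~(150,405)), and yellow hasn't moved. Now I'll finish the red push.

```bash
python3 -m pendant '[[[0.015,0,0],[0,0,0]],[[0.03,0,0],[0,0,0]],[[0.045,0,0],[0,0,0]],[[0.06,0,0],[0,0,0]],[[0.075,0,0],[0,0,0]],[[0.09,0,0],[0,0,0]],[[0.1,0,0],[0,0,0]],[[0.11,0,0],[0,0,0]]]'; python3 -c "
from h import *
plan(-.0245,-.076,.047)"
```

```text
time_s: 9.0
tcp_pos: [0.5397, -0.0455, 0.0472]
ee_rot: [180.0, -0.2, -176.6]
contact_force: [1.5, -0.1, 0.7]
gripper_width: 0.0001
tcp [ 0.5397 -0.0455  0.0472] ledge [-0.02  -0.076] rot [ 179.97   -0.18 -176.58] F [ 1.5 -0.1  0.7] t 9.0
shift [0.0112 0.     0.0005] turn [ 0.0001 -0.0005  0.0001] dist 0.004
```

```bash
python3 -m pendant '[[[0.006,0,0],[0,0,0]],[[0.011,0,0],[0,0,0]],[[0.011,0,0],[0,0,0]]]'
python3 -m pendant '[[[-0.02,0,0],[0,0,0]],[[-0.05,0,0],[0,0,0]],[[-0.05,0,-0.06],[0,0,0]],[[-0.08,0,-0.12],[0,0,0]],[[-0.15,0,-0.2],[0,0,0]],[[-0.25,0,-0.3],[0,0,0]],[[-0.35,0,-0.4],[0,0,0]],[[-0.35,0,-0.4],[0,0,0]]]'
python3 - <<'E'
from h import *
from station import grab_frame
import pickle
fs={m:grab_frame(m) for m in("wrist","scene","top")};pickle.dump(fs,open("f4.pkl","wb"))
cv2.imwrite("pics/wrist4.png",fs["wrist"]["img"][:,:,::-1])
cv2.imwrite("pics/scene4.png",cv2.resize(fs["scene"]["img"][150:320,135:335,::-1],None,fx=3,fy=3,interpolation=2))
cv2.imwrite("pics/top4.png",cv2.resize(fs["top"]["img"][150:330,195:370,::-1],None,fx=3,fy=3,interpolation=2))
E
```

```text
time_s: 9.3
tcp_pos: [0.5349, -0.0457, 0.0471]
ee_rot: [180.0, -0.2, -176.6]
contact_force: [0.1, -0.5, -1.2]
gripper_width: -0.0001
time_s: 10.1
tcp_pos: [0.6802, -0.0373, 0.2118]
ee_rot: [-180.0, 0.2, -176.6]
contact_force: [0.6, 0.2, 0.7]
gripper_width: -0.0001
```

View pics/wrist4.png

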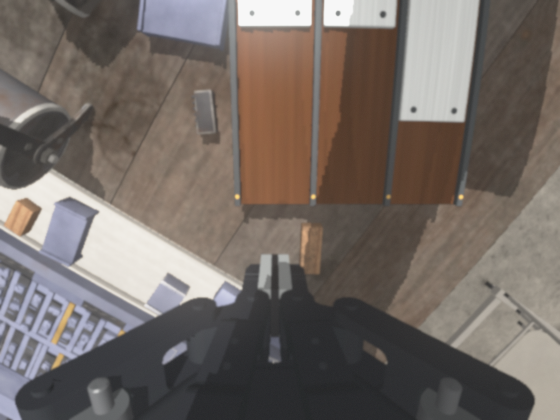

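View pics/scene4.png

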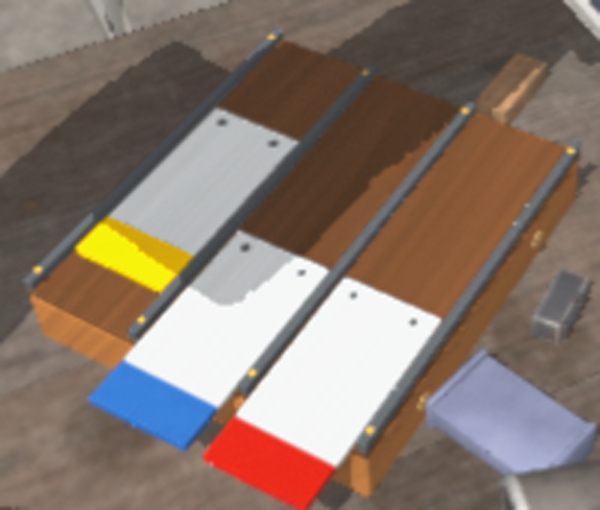

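View pics/top4.png

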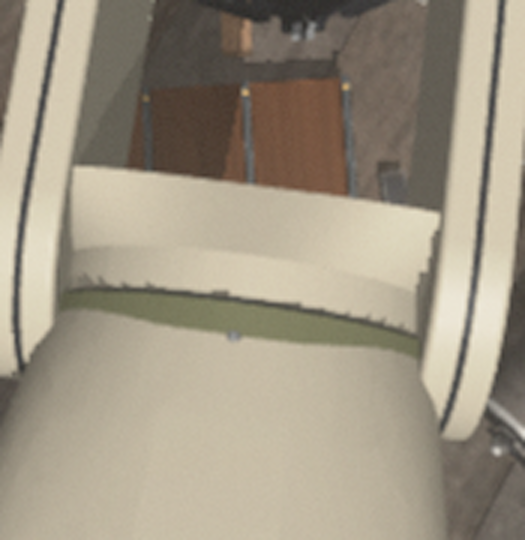

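Both full bands overhang in the scene crop (blue front corner ~(185,447), red ~(305,508)). Yellow is unchanged at the same pixels. The top view is blocked by the arm. I'll check the numbers from the scene and wrist views.

Run:
```python
from h import *
import pickle
fs=pickle.load(open("f4.pkl","rb"));S,Wr=fs["scene"],fs["wrist"]
s=lambda u,v:((u+.5)/3-.5+135,(v+.5)/3-.5+150)
for k,a,b in(("Bd1",(245,247),(382.5,14)),("Bd2",(302,272),(338,13.5)),("Rd1",(353,295),(297,13)),("Rd2",(413,322),(252,13)),("Yd1",(222,122),(454,110.5)),("Yd2",(273,143),(413.5,109.5))):
    p,e_=tri(S,s(*a),Wr,b); print(k,"tri",Lx(p).round(4),p[2].round(4),"scene",Lx(onz(S,s(*a),.051)).round(4),"wrist",Lx(onz(Wr,b,.051)).round(4))
for k,u in(("Bf",(92,401)),("Bf",(185,447)),("Rf",(206,457)),("Rf",(305,509)),("band",(124,362)),("band",(215,406))): print(k,Lx(onz(S,s(*u),.051)).round(4))
for b in((237,197),(313,197),(388.5,197.5),(460,198)): print("ribdot",Lx(onz(Wr,b,.053)).round(4))
m0=masks(pickle.load(open("f0.pkl","rb"))["scene"]["img"])["white"]
from station import state; s=state(); print(s["contact_force"],s["qvel"].round(2),s["time_s"])
```

```text
Bd1 tri [-0.0465  0.0189] 0.0519 scene [-0.0459  0.0202] wrist [-0.0466  0.0185]
Bd2 tri [-0.046 -0.021] 0.0517 scene [-0.0456 -0.0202] wrist [-0.046  -0.0213]
Rd1 tri [-0.0461 -0.0568] 0.0519 scene [-0.0457 -0.0555] wrist [-0.046  -0.0575]
Rd2 tri [-0.046  -0.0966] 0.0517 scene [-0.0457 -0.0958] wrist [-0.0459 -0.0972]
Yd1 tri [0.0349 0.0951] 0.0513 scene [0.0352 0.0957] wrist [0.0349 0.0948]
Yd2 tri [0.0349 0.055 ] 0.0515 scene [0.0353 0.0559] wrist [0.035  0.0547]
Bf [-0.1772  0.0279]
Bf [-0.1763 -0.0337]
Rf [-0.1759 -0.047 ]
Rf [-0.1763 -0.1094]
band [-0.1482  0.0294]
band [-0.1475 -0.032 ]
ribdot [ 0.1203 -0.1148]
ribdot [ 0.1202 -0.0385]
ribdot [0.1205 0.0382]
ribdot [0.1207 0.1135]
[ 0.92141713 -0.37434792  0.46689288] [-0.24 -0.45  4.47 -0.02 -0.34 -0.14] 10.25
```

```bash
python3 -m pendant '[[[0,0,0],[0,0,0]],[[0,0,0],[0,0,0]],[[0,0,0],[0,0,0]]]'; python3 -c "
from station import sign_off
print(sign_off())"
```

```text
time_s: 10.55
tcp_pos: [0.6748, -0.0373, 0.205]
ee_rot: [179.9, -0.3, -176.6]
contact_force: [0.1, -0.1, 0.3]
gripper_width: -0.0001
the job is handed in; nothing more can be done
None
```

I pushed the blue and red plates forward along their lanes with the shut fingertips on their tails, backed off, raised the arm clear, and handed the job in at 10.55 s.

- **Red and blue:** both overhang the front end by about 46 mm (allowed 28–63 mm). Their centres are at ledge x ≈ -0.106 m (allowed -0.123 to -0.088), and the plate tops measure 0.052 m high, so they lie flat.
- **Yellow:** its tail dots are at the same scene-camera pixels as at the start, so it shows no movement.
- **Bystanders:** the three bystander objects look unmoved in the pictures, but I did not measure their positions.
- **Contact:** measured forces at the tool stayed around 1–2 N.

**Disagreements and gaps:** at the final check the scene and wrist cameras agreed within about 1 mm along the lanes and 2 mm across. An earlier wrist reading was about 3 mm off along the lanes. The arm blocked the top camera's view of the plates, so it gave no final check.

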